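# Clear the jig and hold the hub against fence and bed

### The arm

A 6-joint arm with a two-finger parallel gripper is mounted at the origin on the work surface. World frame = base frame: x ahead of the robot, y to its left, z up, the work surface at z = 0. Lengths are in m, angles in degrees, forces in N, time in s.
With the tool pointing down it reaches from about 0.4 to 0.825 m from the base axis. Payload 7 kg.
Tool frame: the origin (TCP) lies on the centre line of the jaws, within the pads' length; the fingertips stand 14 mm ahead of it and the grasp point (between the pads) lies 5 mm behind it; z points along the fingers, y is the line along which they close (so a half turn about z gives the same grasp; the last joint's range is limited). The gripper opens to 88 mm and grips with 3 to 60 N. Pads are 19 mm wide; open, the fingers measure 130 mm over their backs; the gripper's body (78 mm by 193 mm) begins 47 mm behind the grasp point.
Start: joints at [-51.217, 20.546, 0.682, 0, -70.136, -16.507], TCP at [0.256, -0.625, 0.241] pointing down, gripper open.
Joint ranges: [-176.03, 176.03], [-82.01, 121.73], [-58.28, 71.71], [-173.87, 95.51], [-174.79, -0.11], [-173.66, 173.66]. Speed limits (degrees/s): [136.94, 136.94, 172.46, 180, 180, 180].

### API

Orientations are given as [roll, pitch, yaw] about the fixed x, y, z axes, in that order (R = Rz(yaw) Ry(pitch) Rx(roll)).
In Python, from plant import r gives the robot as it stands.
- The arm moves only by the tool send_rows, never from a script. Its argument "steps" is a list of rows, each an object with "dp": the shift along the tool's x, y, z in mm, a list of three; "roll": the turn about the tool's z in rad; "jaw": the opening in per cent of the stroke, from 0 (shut) to 100 (fully open). In form: [{"dp": [tx, ty, tz], "roll": roll, "jaw": jaw}, ...]. A call has 1 to 5 rows; each row is the pose to reach, as a shift and turn from the pose commanded when the call began, along the tool's axes at that moment; what a row does not reach only later rows make up. A row lasts 1/8 s, in which the tool goes at most 62.5 mm and 10.7 degrees, less where a joint would pass 70% of its speed; a pose out of reach is approached as far as the arm can. A call with a gripper value outside its range is refused whole. The fingers move at their own pace and stop on an object; "newtons" is the grip in N (left out, the last holds). Time passes only in rows, so rows that repeat a pose let the fingers close. It gives the time, the measured TCP pose, the force, the opening and the grip force at its end, in the units of the state.
- r.get_state(): the state, without advancing time (a new reading comes with each control period).
- r.capture(name): name is "side" or "top"; returns a dict with "image" (384x512x3 uint8, blue, green, red), "K" (3x3 intrinsics, pixels), "rvec" (rotation vector, rad) and "tvec" (3), from world to camera coordinates, as OpenCV has them. Camera axes: x right, y down, z forward; pixel columns grow to the right and rows downward; lengths in m; the calibration is good to about 2 mm. A picture is of the moment at which its call begins. There is no depth.
- r.close_job(): hands the job in; it is judged then, once.
The state is a dict: "time_s": time; "joints": joint angles; "qd": joint speeds; "joint_torque": joint torques, N m; "tcp_pos": TCP position; "eef_rot": TCP orientation; "contact_force": force on the tool from outside, world axes, zero at the start; "moment": the same for the moment, N m; "gripper_width": finger opening in m; "gripper_force": force on a finger pad.
Only numpy, scipy, OpenCV 4.12 (cv2) and the standard library are available. Lean on these libraries where they do the work, as an engineer would, in place of code of your own. Each camera call takes 0.05 s, during which the arm holds its last target. There are 200 camera calls.

### The job

Hang the blue cup by its handle on the brass hook and let go of it, so the jig is clear. Then bring the red hub up to the fence, centred on the brass stripe, and press it firmly with the fingertips both flush against the fence and flat down on the steel bed; finish while still holding it there with that push. Leave the finials, ball and oil bottle where they are.

Things in the scene. Friction and masses are not known exactly. Their poses are not given: they have to be found in the camera images.
- bed: fixed flat steel jig bed, waxed so that things slide easily on it (friction about 0.3), 300 (x) x 260 (y) x 18 mm high, bolted to the counter; origin at the centre of its underside, so its top is 18 mm above the origin. Its +x side carries the fence
- fence: fixed aluminium fence standing on the bed along its far side, 30 (x) x 220 (y) x 40 mm high; origin at the centre of its underside, on the bed's top. Its flat working face looks to its own -x (towards the robot) and lies 15 mm from the origin; an 8 mm brass stripe marks its middle (y = 0)
- hub: loose red lacquered wooden hub, 0.10 to 0.21 kg: a 60 x 60 x 40 mm high block with two gold bands and, centred on top, a solid round boss 34 mm in diameter, 16 mm tall. Origin at the centre of its underside, axes along the sides; stands on the bed. The boss can be gripped from above; fingertips beside it rest on the flat shoulders, 40 mm above the underside
- cup: loose empty blue steel cup standing on the bed between hub and fence, 58 mm outside diameter, 75 mm tall, wall 3 mm, open at the top, 0.08 to 0.17 kg. Origin at the centre of its underside; z up its axis; its rigid loop handle points along its own -x
- cup_handle (a point): centre of the opening in the cup's handle, 43 mm from the cup's axis (towards its -x), 41 mm above its underside. The loop lies in the cup's x-z plane: opening 28 mm wide (x) and 44 mm high (z), of 6 mm wire; the top bar's underside is 22 mm above this point, the outer bar ends 63 mm from the cup's axis
- hook: fixed hook stand: round foot 100 mm across, 14 mm high; post 12 mm in diameter, 176 mm tall; origin at the centre of the foot's underside, on the post's axis. A level brass arm 8 mm thick runs from the post along its own -x for 90 mm, its axis 170 mm above the counter, then turns up: the tip ends 102 mm from the post's axis, 192 mm above the counter
- hook_arm (a point): point on the axis of the hook's level arm, 50 mm out from the post's axis, 170 mm above the counter; a good place for the handle's top bar to rest. The arm runs along the hook's x axis
- finial0: polished brass finial standing upright on its 42 mm foot, 90 mm tall, 44 mm at its widest; origin at the centre of its underside. A bystander: leave it where it is
- finial1: polished brass finial standing upright on its 42 mm foot, 90 mm tall, 44 mm at its widest; origin at the centre of its underside. A bystander: leave it where it is
- finial2: polished brass finial standing upright on its 42 mm foot, 90 mm tall, 44 mm at its widest; origin at the centre of its underside. A bystander: leave it where it is
- ball_center (a point): centre of the bronze counterweight ball, 56 mm in diameter, resting in a dark wooden ring of 60 mm diameter and 12 mm height. A bystander: leave it
- oil: amber oil bottle, 54 mm in diameter, 110 mm tall; origin at the centre of its underside. A bystander: leave it
There are look-alikes about, which are no part of the job. Of the things like the cup, leave any that is turquoise; of the rest the larger one is meant.

How it is judged:
By the outcome, as a careful person would: the job done as asked, in the order asked, and still so for the second after the job is handed in, while the arm keeps its last pose, push and grip.
It also fails if it takes over 70 s, if anything falls off the work surface, if the arm or the gripper's body presses on something with over 40 N, if the wrist force passes 120 N, or if a joint passes its speed limit or range.

## Working session

There is one attempt and no reset: what is moved stays moved. The work goes in short steps, Python scripts to look and compute and a tool call to move; the robot and the scene stay as the last step left them, time stands still between calls to the robot, and variables do not carry over. Pictures are saved under pics/ and viewed, at most 10 in all, crops included, and the job is handed in when it is done.

Besides the shell and the picture viewer there is one more tool, called after "Call:" in YAML: its name, and indented under it one key for each argument. send_rows: Moves the arm, as the interface text tells. Its arguments: {"type":"object","properties":{"steps":{"type":"array","items":{"type":"object","properties":{"dp":{"type":"array","items":{"type":"number"}},"roll":{"type":"number"},"jaw":{"type":"number"}}}},"newtons":{"type":"number"}},"required":["steps"]}

```bash
mkdir -p pics; python3 - <<'E'
from plant import r
import cv2,numpy as np
for n in("side","top"):
    c=r.capture(n); cv2.imwrite(f"pics/{n}0.png",c["image"]); np.savez(f"{n}0.npz",**c)
    R=cv2.Rodrigues(c["rvec"])[0]; print(n,(-R.T@np.ravel(c["tvec"])).round(3),R.round(2).tolist(),c["K"][0,0])
s=r.get_state();print(s)
E
```

```text
side [ 0.571 -0.869  0.922] [[1.0, -0.06, -0.0], [-0.05, -0.68, -0.73], [0.04, 0.73, -0.68]] 360.9715293037017
top [ 0.442 -0.025  1.295] [[-0.03, -1.0, -0.0], [-0.98, 0.03, -0.17], [0.17, -0.0, -0.99]] 435.9203439669182
{'time_s': 0.1, 'joints': array([-5.12181778e+01,  2.05875749e+01,  6.39666315e-01, -1.80057792e-02,
       -7.01358027e+01, -1.65067021e+01]), 'qd': array([ 0.00800083, -0.12770039,  0.14678291,  0.0514098 , -0.07131895,
       -0.02091182]), 'joint_torque': array([-1.40124444e-03, -5.84166241e+01,  2.93752670e+01,  7.01557562e+00,
        1.02293523e-02, -7.50384561e-05]), 'tcp_pos': array([ 0.25568289, -0.62425565,  0.23971765]), 'eef_rot': array([ 1.79914929e+02, -7.55697649e-03, -1.57731005e+02]), 'contact_force': array([ 0.4602397 , -0.35525811,  0.14409271]), 'moment': array([ 0.03436162, -0.01223679, -0.05613585]), 'gripper_force': 0.0, 'gripper_width': 0.08756342653885026}
```

View pics/top0.png

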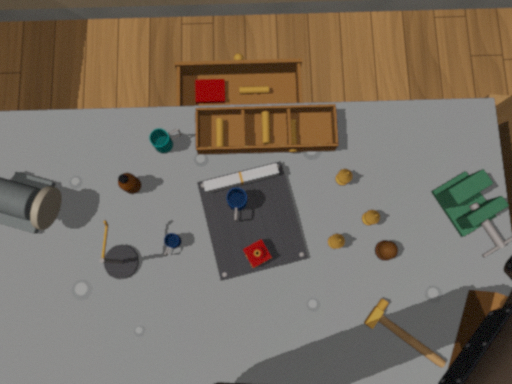

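View pics/side0.png

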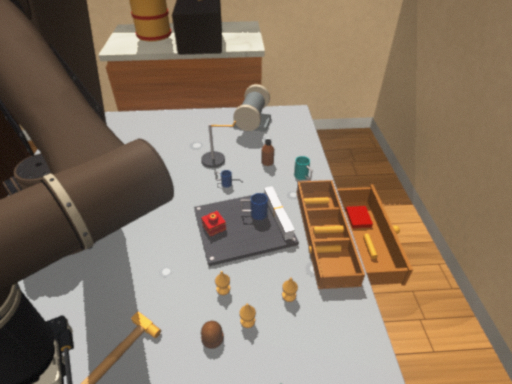

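Top view: candidates for the cup are blue at (237,199) on the bed, small blue at (173,240) and turquoise at (161,140). I choose the large blue one on the bed. The hub is at (257,253); a red box in the drawer at (210,91) is not it. The hook foot is at (121,261), with its arm running towards (105,222). I'll check in a close crop.

```bash
cat > h.py <<'E'
import cv2,numpy as np
def load(n):
    return dict(np.load(n+".npz"))
def cap(v,name):
    from plant import r
    c=r.capture(v); np.savez(name+".npz",**c); cv2.imwrite(f"pics/{name}.png",c["image"]); return c
def ray(c,uv):
    R=cv2.Rodrigues(c["rvec"])[0]; o=-R.T@np.ravel(c["tvec"])
    d=R.T@np.linalg.inv(c["K"])@np.array([uv[0],uv[1],1.]); return o,d
def onz(c,uv,z):
    o,d=ray(c,uv); return (o+d*(z-o[2])/d[2])
def tri(c1,u1,c2,u2):
    A=[];b=[]
    for c,u in((c1,u1),(c2,u2)):
        o,d=ray(c,u); d/=np.linalg.norm(d); P=np.eye(3)-np.outer(d,d); A.append(P); b.append(P@o)
    return np.linalg.lstsq(np.vstack(A),np.hstack(b),rcond=None)[0]
def proj(c,p): return cv2.projectPoints(np.array(p,float).reshape(-1,1,3),c["rvec"],c["tvec"],c["K"],None)[0][:,0]
def mask(c,lo,hi):
    return cv2.inRange(cv2.cvtColor(c["image"],cv2.COLOR_BGR2HSV),lo,hi)
E
python3 - <<'E'
from h import *
t,s=load("top0"),load("side0")
for n,c in(("t",t),("s",s)):
    for nm,lo,hi in(("blue",(105,120,30),(130,255,255)),("red",(0,190,90),(6,255,255)),("white",(0,0,215),(180,40,255))):
        m=mask(c,lo,hi); k,l,st,ce=cv2.connectedComponentsWithStats(m)
        for i in range(1,k):
            if st[i,4]>40:
                rr=cv2.minAreaRect(np.argwhere(l==i)[:,::-1].astype(np.float32)); print(n,nm,st[i].tolist(),ce[i].round(1),rr)
a=cv2.resize(t["image"][155:285,195:315],None,fx=3.3,fy=3.3,interpolation=cv2.INTER_CUBIC)
b=cv2.resize(t["image"][205:290,90:190],None,fx=3.9,fy=3.9,interpolation=cv2.INTER_CUBIC)
d=np.zeros((600,800,3),np.uint8); d[:a.shape[0],:a.shape[1]]=a; d[:b.shape[0],400:400+b.shape[1]]=b
e=cv2.resize(s["image"][110:180,195:285],None,fx=3,fy=3,interpolation=cv2.INTER_CUBIC); d[340:340+e.shape[0],410:410+e.shape[1]]=e
f=cv2.resize(s["image"][185:240,190:300],None,fx=1.5,fy=1.5)[:160]
f=cv2.resize(s["image"][185:240,190:310],None,fx=3,fy=3,interpolation=cv2.INTER_CUBIC); d[430:430+165,0:360]=f
cv2.imwrite("pics/crop.png",d)
E
```

```text
t blue [227, 188, 20, 22, 343] [236.6 197.9] ((236.5, 198.5), (21.0, 19.0), 90.0)
t blue [165, 234, 16, 14, 159] [172.3 240.2] ((172.34481811523438, 240.13792419433594), (15.227017402648926, 12.255892753601074), 21.801406860351562)
t red [195, 79, 30, 23, 553] [209.5  90.4] ((209.5, 90.0), (22.0, 29.0), 90.0)
t red [244, 240, 27, 27, 313] [256.8 253.3] ((256.9689025878906, 253.01815795898438), (20.73069190979004, 20.80267333984375), 59.74356460571289)
s red [346, 206, 26, 22, 448] [358.6 216.2] ((358.5, 216.5), (21.0, 25.0), 90.0)
s red [215, 213, 9, 11, 42] [219.  218.6] ((219.0, 217.50003051757812), (11.067971229553223, 5.375871658325195), 71.56504821777344)
s white [100, 33, 39, 22, 655] [120.5  44.1] ((119.0, 43.5), (38.0, 21.0), 0.0)
s white [223, 33, 41, 18, 655] [243.4  41.4] ((243.0, 41.5), (17.0, 40.0), 90.0)
s white [265, 186, 18, 21, 186] [272.9 196.2] ((272.9000549316406, 196.30001831054688), (23.702320098876953, 8.497057914733887), 63.43495178222656)
s white [275, 207, 19, 25, 226] [284.4 219.3] ((284.3970642089844, 218.83824157714844), (25.827877044677734, 9.417898178100586), 64.65382385253906)
```

View pics/crop.png

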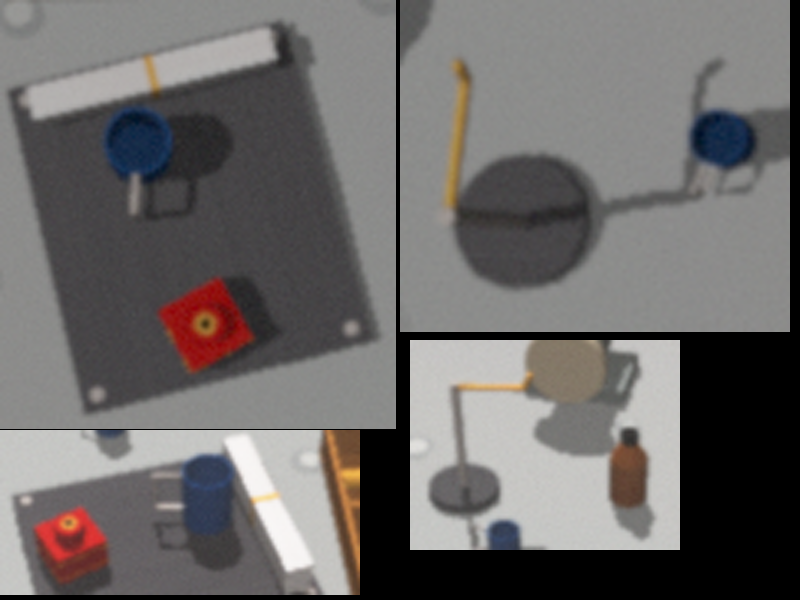

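The crops confirm it: the large dark blue cup on the bed has its handle towards the robot. The hub is at the near side of the bed. The hook arm runs from its post at about (103,260) to the bend at about (106,225).

```bash
python3 - <<'E'
from h import *
t,s=load("top0"),load("side0")
A=lambda x,y:(195+x/3.3,155+y/3.3); B=lambda x,y:(90+(x-400)/3.9,205+y/3.9)
C=lambda x,y:(190+x/3,185+(y-430)/3); D=lambda x,y:(195+(x-410)/3,110+(y-340)/3)
p=lambda n,v:print(n,(1000*np.array(v)).round(0))
p("rim top",onz(t,A(138,144),.093)); p("rim s",onz(s,C(209,468),.093))
p("handle out",onz(t,A(135,213),.084));
p("handle tri",tri(t,A(135,213),s,C(153,475)))
for q in((222,280),(253,346),(195,371),(160,316)): p("hub",onz(t,A(*q),.058))
p("boss",onz(t,A(205,324),.074)); p("boss s",onz(s,C(69,522),.074))
for q in((35,119),(277,60),(22,88),(270,28),(148,57),(155,92)): p("fence",onz(t,A(*q),.058))
for q in((10,90),(292,50),(378,340),(85,412)): p("bed",onz(t,A(*q),.018))
p("foot",onz(t,B(525,220),.014)); p("foot s",onz(s,D(465,488),.014))
p("post",onz(t,B(451,214),.176));p("bend",onz(t,B(464,80),.17));p("tip",onz(t,B(460,63),.19))
p("post s",onz(s,D(456,389),.176));p("bend s",onz(s,D(526,386),.17));p("tip s",onz(s,D(529,375),.19))
p("small cup",onz(t,(172.3,240.2),.05))
p("mach top",onz(t,(45,207),.15));p("mach near",tri(t,(57,208),s,(240,125)))
E
```

```text
rim top [639.  10.  93.]
rim s [647.  12.  93.]
handle out [581.  14.  84.]
handle tri [583.  14.  84.]
hub [525. -59.  58.]
hub [468. -83.  58.]
hub [448. -33.  58.]
hub [495.  -5.  58.]
boss [487. -43.  74.]
boss s [491. -43.  74.]
fence [669. 100.  58.]
fence [ 716. -113.   58.]
fence [697. 111.  58.]
fence [ 745. -108.   58.]
fence [722.   0.  58.]
fence [690.  -5.  58.]
bed [704. 127.  18.]
bed [ 734. -130.   18.]
bed [ 471. -195.   18.]
bed [416.  63.  18.]
foot [476. 350.  14.]
foot s [481. 341.  14.]
post [477. 350. 176.]
bend [565. 347. 170.]
tip [574. 343. 190.]
post s [482. 336. 176.]
bend s [571. 347. 170.]
tip s [576. 340. 190.]
small cup [531. 197.  50.]
mach top [621. 518. 150.]
mach near [615. 520.  67.]
```

Cup at about (641,11) mm with its handle heading about 177°. Hook post at about (478,348) with its arm heading about -2°. Fence yaw is about 12.4°, and the hub is at about (488,-43) with yaw about 25°. I start towards the cup, aiming for a final tool yaw of -3°.

Call:
send_rows:
  steps:
    - {"dp": [-48, 36, 0], "roll": -0.18, "jaw": 100}
    - {"dp": [-96, 71, 0], "roll": -0.36, "jaw": 100}
    - {"dp": [-144, 107, 0], "roll": -0.54, "jaw": 100}
    - {"dp": [-192, 142, 0], "roll": -0.72, "jaw": 100}
    - {"dp": [-240, 178, 0], "roll": -0.9, "jaw": 100}
  newtons: 20

```text
time_s: 0.72
tcp_pos: [0.411, -0.3671, 0.2404]
eef_rot: [180.0, 0.0, -105.8]
contact_force: [1.2, -0.2, 0.2]
gripper_width: 0.0876
gripper_force: 0.0
```

```bash
cat > go.py <<'E'
import sys
from plant import r
from h import *
s=r.get_state(); p=s["tcp_pos"]*1000
from scipy.spatial.transform import Rotation as Ro
R=Ro.from_euler("xyz",s["eef_rot"],degrees=True)
print(round(s["time_s"],2),p.round(1),s["eef_rot"].round(1),"j1,j6",s["joints"][[0,5]].round(0),"F",s["contact_force"].round(1),"w",round(s["gripper_width"],4),round(s["gripper_force"],1))
if len(sys.argv)>1:
    a=[float(x) for x in sys.argv[1:]]
    print("dp",(R.inv().apply(np.array(a[:3])-p)).round(0),"roll",-np.deg2rad((a[3]-s["eef_rot"][2]+180)%360-180).round(3))
E
python3 go.py 641 11 180 -3
```

```text
0.72 [ 411.  -367.1  240.4] [ 180.     0.  -105.8] j1,j6 [-21.   6.] F [ 1.2 -0.2  0.2] w 0.0876 0.0
dp [-426. -118.   60.] roll -1.795
```

Call:
send_rows:
  steps:
    - {"dp": [-45, -12, 6], "roll": -0.18, "jaw": 100}
    - {"dp": [-90, -24, 12], "roll": -0.36, "jaw": 100}
    - {"dp": [-135, -36, 18], "roll": -0.54, "jaw": 100}
    - {"dp": [-180, -48, 24], "roll": -0.72, "jaw": 100}
    - {"dp": [-225, -60, 30], "roll": -0.9, "jaw": 100}

```text
time_s: 1.35
tcp_pos: [0.5311, -0.168, 0.2102]
eef_rot: [180.0, 0.0, -54.2]
contact_force: [0.8, 0.5, -0.8]
gripper_width: 0.0878
gripper_force: 0.0
```

```bash
python3 go.py 641 11 180 -3
```

```text
1.35 [ 531.1 -168.   210.2] [180.    0.  -54.2] j1,j6 [ 3. 33.] F [ 0.8  0.5 -0.8] w 0.0878 0.0
dp [ -81. -194.   30.] roll -0.894
```

Call:
send_rows:
  steps:
    - {"dp": [-16, -39, 0], "roll": -0.18, "jaw": 100}
    - {"dp": [-32, -78, 0], "roll": -0.36, "jaw": 100}
    - {"dp": [-49, -116, 0], "roll": -0.54, "jaw": 100}
    - {"dp": [-65, -155, 0], "roll": -0.72, "jaw": 100}
    - {"dp": [-81, -194, 10], "roll": -0.89, "jaw": 100}

```text
time_s: 1.98
tcp_pos: [0.6428, 0.0103, 0.2009]
eef_rot: [-180.0, -0.1, -3.3]
contact_force: [-0.1, -0.3, -0.4]
gripper_width: 0.0877
gripper_force: 0.0
```

```bash
python3 - <<'E'
from h import *
t=cap("top","t1"); s=cap("side","s1")
a=cv2.resize(t["image"][150:290,190:330],None,fx=2.8,fy=2.8,interpolation=cv2.INTER_CUBIC)
b=cv2.resize(s["image"][150:270,180:310],None,fx=3,fy=3,interpolation=cv2.INTER_CUBIC)
d=np.zeros((400,790,3),np.uint8); d[:392,:392]=a; d[:360,400:790]=b
cv2.imwrite("pics/c1.png",d)
E
python3 go.py 641 11 180 -3
```

```text
2.08 [642.8  11.9 198.4] [ 1.8e+02  1.0e-01 -3.2e+00] j1,j6 [18. 68.] F [-0.7 -0.5 -0.7] w 0.0874 0.0
dp [-2.  1. 18.] roll -0.003
```

View pics/c1.png

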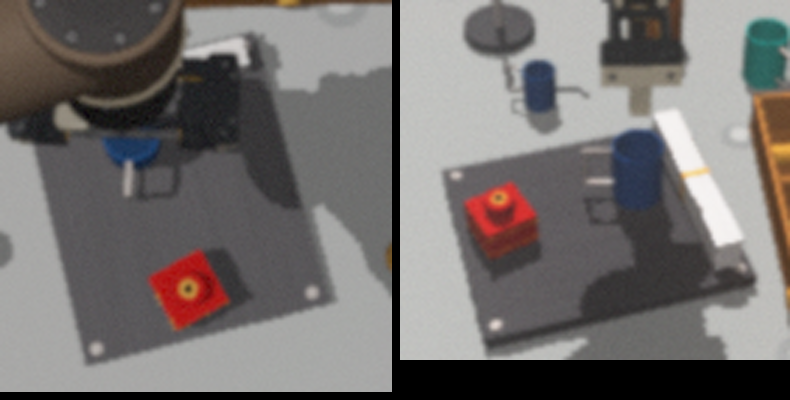

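The side view shows the finger (tip at about (260,188)) directly above the cup (rim centre at about (259,198)). The handle is clear. I check the numbers.

```bash
python3 - <<'E'
from h import *
s=load("s1");t=load("t1")
C=lambda x,y:(180+(x-400)/3,150+y/3)
print(proj(s,[[.643,-.04,.186],[.641,.011,.093]]),C(640,115),C(637,144))
m=mask(s,(105,100,20),(130,255,255)); k,l,st,ce=cv2.connectedComponentsWithStats(m)
print([(st[i].tolist(),ce[i].round(1).tolist()) for i in range(1,k) if st[i,4]>60])
print(onz(s,C(637,144),.093))
# bottom centre of cup and left/right silhouette
print(onz(s,C(585,182),.048),onz(s,C(582,151),.084))
E
```

```text
[[259.87635173 187.28911057]
 [257.82818152 198.03116902]] (260.0, 188.33333333333334) (259.0, 198.0)
[([252, 194, 15, 25, 248], [258.5, 205.7])]
[0.6449325  0.01088803 0.093     ]
[ 5.85195770e-01 -2.77169326e-04  4.80000000e-02] [0.58325722 0.01314335 0.084     ]
```

Call:
send_rows:
  steps:
    - {"dp": [0, 0, 45], "roll": 0, "jaw": 100}
    - {"dp": [0, 0, 90], "roll": 0, "jaw": 100}
    - {"dp": [0, 0, 123], "roll": 0, "jaw": 100}
    - {"dp": [0, 0, 123], "roll": 0, "jaw": 50}
    - {"dp": [0, 0, 123], "roll": 0, "jaw": 50}
  newtons: 25

```text
time_s: 2.7
tcp_pos: [0.6427, 0.0088, 0.0789]
eef_rot: [-180.0, -0.1, -3.6]
contact_force: [-0.1, 0.9, 0.1]
gripper_width: 0.0734
gripper_force: 0.0
```

Call:
send_rows:
  steps:
    - {"dp": [0, 0, 0], "roll": 0, "jaw": 40}
    - {"dp": [0, 0, 0], "roll": 0, "jaw": 40}
    - {"dp": [0, 0, 0], "roll": 0, "jaw": 40}

```text
time_s: 3.08
tcp_pos: [0.643, 0.0092, 0.0795]
eef_rot: [-180.0, -0.2, -3.6]
contact_force: [-1.1, 2.0, 7.0]
gripper_width: 0.0583
gripper_force: 25.0
```

Cup gripped. Now lift, and refine the hook position meanwhile.

Call:
send_rows:
  steps:
    - {"dp": [0, 0, -30], "roll": 0, "jaw": 40}
    - {"dp": [0, 0, -75], "roll": 0, "jaw": 40}
    - {"dp": [0, 0, -120], "roll": 0, "jaw": 40}
    - {"dp": [0, 0, -160], "roll": 0, "jaw": 40}
    - {"dp": [0, 0, -160], "roll": 0, "jaw": 40}

```text
time_s: 3.7
tcp_pos: [0.6434, 0.0091, 0.2419]
eef_rot: [-179.9, -0.4, -3.6]
contact_force: [0.9, 0.3, -2.1]
gripper_width: 0.0584
gripper_force: 25.0
```

```bash
python3 - <<'E'
from h import *
t,s=load("top0"),load("side0")
m=mask(t,(12,130,90),(28,255,255))[215:262,95:115]; 
for y in range(47):
    x=np.flatnonzero(m[y])
    if len(x): print(215+y,(95+x.mean()).round(1),len(x),end=' | ')
print()
ms=mask(s,(8,70,90),(28,255,255))[115:135,205:240]
for x in range(35):
    y=np.flatnonzero(ms[:,x])
    if len(y): print(205+x,(115+y.mean()).round(1),len(y),end=' | ')
# foot ellipse
for c,z,box in((t,.014,(95,240,145,285)),(s,.014,(195,145,230,170))):
    g=cv2.cvtColor(c["image"],cv2.COLOR_BGR2GRAY)
    x0,y0,x1,y1=box; k=(g[y0:y1,x0:x1]<85).astype(np.uint8); k=cv2.morphologyEx(k,cv2.MORPH_OPEN,np.ones((5,5)))
    n,l,st,ce=cv2.connectedComponentsWithStats(k); i=1+st[1:,4].argmax(); print("\nfoot",st[i],ce[i]+[x0,y0],onz(c,ce[i]+[x0,y0],.009)*1000)
E
python3 go.py 622 11 240 -3
```

```text
221 105.0 1 | 222 104.5 2 | 223 105.0 1 | 224 106.0 1 | 225 106.0 1 | 226 106.0 1 | 227 106.0 1 | 228 106.0 1 | 229 106.0 1 | 230 105.5 2 | 231 105.5 2 | 232 105.5 2 | 233 105.5 2 | 234 105.0 1 | 235 105.0 1 | 236 105.0 1 | 237 105.0 1 | 238 104.5 2 | 239 104.5 2 | 240 104.5 2 | 241 104.5 2 | 242 104.5 2 | 243 104.0 1 | 244 104.0 1 | 245 103.5 2 | 246 103.5 2 | 247 103.5 2 | 248 103.5 2 | 249 103.5 2 | 250 103.5 2 | 251 103.0 1 | 252 103.0 1 | 253 103.0 1 | 254 102.5 2 | 255 102.5 2 | 256 102.5 2 | 
211 125.5 2 | 212 125.5 2 | 213 125.5 2 | 214 125.5 2 | 215 125.0 3 | 216 125.5 2 | 217 125.5 2 | 218 125.5 2 | 219 125.5 2 | 220 125.5 2 | 221 125.5 2 | 222 125.5 2 | 223 125.5 2 | 224 125.5 2 | 225 125.5 2 | 226 125.5 2 | 227 125.5 2 | 228 125.5 2 | 229 125.5 2 | 230 125.5 2 | 231 125.5 2 | 232 125.0 3 | 233 124.5 4 | 234 122.5 6 | 235 121.5 4 | 236 121.5 2 | 
foot [ 10   5  34  33 930] [121.7688172  261.20215054] [476.97643888 351.88003319   9.        ]
3.7 [643.4   9.1 241.9] [-179.9   -0.4   -3.6] j1,j6 [18. 68.] F [ 0.9  0.3 -2.1] w 0.0584 25.0
dp [-22.  -1.   2.] roll -0.01Traceback (most recent call last):
  File "<stdin>", line 16, in <module>
ValueError: attempt to get argmax of an empty sequence
```

```bash
python3 - <<'E'
from h import *
t,s=load("top0"),load("side0")
for uv in((102.6,255),(104.4,241.5),(106.1,227)): print("top@170",onz(t,uv,.17)*1000)
for uv in((213,125.5),(222,125.5),(231,125.5)): print("side@170",onz(s,uv,.17)*1000)
print(tri(t,(104.8,221.5),s,(236,121.5)),tri(t,(103.1,259.9),s,(211,126)))
E
```

```text
top@170 [489.67911301 354.07216471 170.        ]
top@170 [524.0095515  350.49044377 170.        ]
top@170 [561.30362821 347.20521118 170.        ]
side@170 [491.22753489 350.96474133 170.        ]
side@170 [526.09100288 348.54484585 170.        ]
side@170 [560.94253935 346.12577855 170.        ]
[0.57737966 0.34598538 0.1863326 ] [0.48022003 0.35427177 0.16565002]
```

Call:
send_rows:
  steps:
    - {"dp": [-2, -26, -5], "roll": 0.16, "jaw": 40}
    - {"dp": [-4, -52, -10], "roll": 0.32, "jaw": 40}
    - {"dp": [-6, -78, -13], "roll": 0.48, "jaw": 40}
    - {"dp": [-9, -104, -13], "roll": 0.64, "jaw": 40}
    - {"dp": [-11, -131, -13], "roll": 0.8, "jaw": 40}

```text
time_s: 4.32
tcp_pos: [0.6383, 0.141, 0.2495]
eef_rot: [179.9, 0.1, -49.8]
contact_force: [0.9, 0.4, -1.7]
gripper_width: 0.0585
gripper_force: 25.0
```

```bash
python3 go.py 640 290 255 -94.6
```

```text
4.33 [638.3 141.  249.5] [ 1.799e+02  1.000e-01 -4.980e+01] j1,j6 [29. 11.] F [ 0.9  0.4 -1.7] w 0.0585 25.0
dp [-113.  -98.   -6.] roll 0.783
```

Call:
send_rows:
  steps:
    - {"dp": [-18, -15, -3], "roll": 0.16, "jaw": 40}
    - {"dp": [-38, -33, -6], "roll": 0.32, "jaw": 40}
    - {"dp": [-65, -56, -6], "roll": 0.48, "jaw": 40}
    - {"dp": [-90, -78, -6], "roll": 0.64, "jaw": 40}
    - {"dp": [-113, -98, -6], "roll": 0.783, "jaw": 40}

```text
time_s: 4.95
tcp_pos: [0.6394, 0.2908, 0.2552]
eef_rot: [179.9, -0.1, -94.6]
contact_force: [0.9, -0.4, -2.4]
gripper_width: 0.0587
gripper_force: 25.0
```

```bash
python3 go.py 620 299 200 -94.6; python3 - <<'E'
from h import *
t=cap("top","t2"); s=cap("side","s2")
a=cv2.resize(t["image"][140:280,70:210],None,fx=2.8,fy=2.8,interpolation=cv2.INTER_CUBIC)
b=cv2.resize(s["image"][70:190,195:325],None,fx=3,fy=3,interpolation=cv2.INTER_CUBIC)
d=np.zeros((400,790,3),np.uint8); d[:392,:392]=a; d[:360,400:790]=b
cv2.imwrite("pics/c2.png",d)
E
```

```text
4.95 [639.4 290.8 255.2] [ 1.799e+02 -1.000e-01 -9.460e+01] j1,j6 [ 40. -45.] F [ 0.9 -0.4 -2.4] w 0.0587 25.0
dp [-7. 20. 55.] roll 0.0
```

View pics/c2.png

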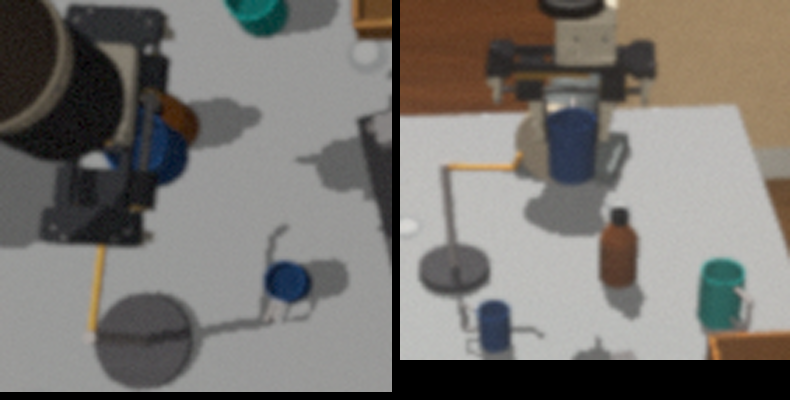

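The cup is held upright beyond the hook tip. In the side view it is at about crop (572,140), with the hook tip to its left at (518,160). Now down to threading height.

Call:
send_rows:
  steps:
    - {"dp": [-3, 10, 20], "roll": 0, "jaw": 40}
    - {"dp": [-7, 20, 40], "roll": 0, "jaw": 40}
    - {"dp": [-7, 20, 55], "roll": 0, "jaw": 40}
    - {"dp": [-7, 20, 55], "roll": 0, "jaw": 40}

```text
time_s: 5.55
tcp_pos: [0.6202, 0.2975, 0.1999]
eef_rot: [179.9, -0.1, -94.3]
contact_force: [0.4, -0.5, -1.7]
gripper_width: 0.0584
gripper_force: 25.0
```

```bash
python3 go.py 524.4 306.5 200.3 -94.6; python3 - <<'E'
from h import *
t=cap("top","t3"); s=cap("side","s3")
m=mask(s,(105,100,20),(130,255,255)); k,l,st,ce=cv2.connectedComponentsWithStats(m)
print([(st[i].tolist(),ce[i].round(1).tolist()) for i in range(1,k) if st[i,4]>60])
print(proj(s,[[.619,.299,.139],[.619,.299,.214],[.5772,.345,.192],[.6205,.342,.202],[.6205,.342,.158]]))
b=cv2.resize(s["image"][90:170,190:270],None,fx=6,fy=6,interpolation=cv2.INTER_CUBIC)
cv2.imwrite("pics/c3.png",b)
E
```

```text
5.55 [620.2 297.5 199.9] [ 1.799e+02 -1.000e-01 -9.430e+01] j1,j6 [ 42. -46.] F [ 0.4 -0.5 -1.7] w 0.0584 25.0
dp [-2. 96. -0.] roll 0.006
[([241, 120, 14, 22, 160], [246.7, 129.6])]
[[246.68714487 138.46989696]
 [246.38235605 121.46020104]
 [234.98902853 120.53879097]
 [246.25601301 118.24599325]
 [246.43513419 128.16097716]]
```

View pics/c3.png

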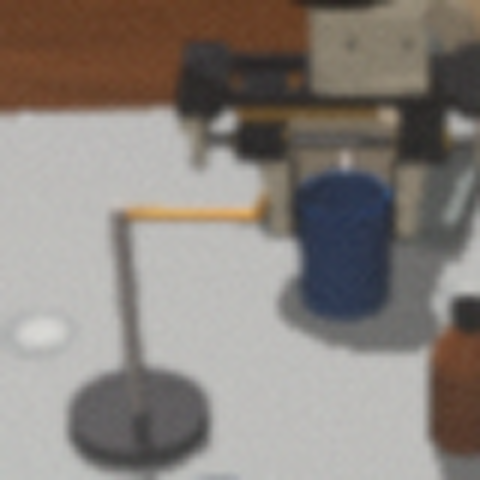

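Here the cup is upright beyond the tip (hook tip at crop (262,208), handle bar just visible at (345,160)). I thread it along the arm while watching the force.

Call:
send_rows:
  steps:
    - {"dp": [0, 12, 0], "roll": 0, "jaw": 40}
    - {"dp": [-1, 24, 0], "roll": 0, "jaw": 40}
    - {"dp": [-1, 36, 0], "roll": 0, "jaw": 40}
    - {"dp": [-1, 48, 0], "roll": 0, "jaw": 40}
    - {"dp": [-1, 55, 0], "roll": 0, "jaw": 40}

```text
time_s: 6.28
tcp_pos: [0.565, 0.3037, 0.2019]
eef_rot: [-180.0, 0.0, -94.3]
contact_force: [-0.1, 0.2, -1.9]
gripper_width: 0.0583
gripper_force: 25.0
```

Call:
send_rows:
  steps:
    - {"dp": [0, 14, 0], "roll": 0, "jaw": 40}
    - {"dp": [-1, 28, 0], "roll": 0, "jaw": 40}
    - {"dp": [-1, 41, 0], "roll": 0, "jaw": 40}
    - {"dp": [-1, 41, 0], "roll": 0, "jaw": 40}

```text
time_s: 6.78
tcp_pos: [0.5241, 0.3078, 0.2019]
eef_rot: [-180.0, 0.0, -94.2]
contact_force: [0.1, 0.2, -2.1]
gripper_width: 0.058
gripper_force: 25.0
```

```bash
python3 go.py 524.4 306.5 172 -94.6; python3 - <<'E'
from h import *
t=cap("top","t4"); s=cap("side","s4")
a=cv2.resize(t["image"][180:280,80:180],None,fx=3.9,fy=3.9,interpolation=cv2.INTER_CUBIC)
b=cv2.resize(s["image"][90:170,190:270],None,fx=4.8,fy=4.8,interpolation=cv2.INTER_CUBIC)
d=np.zeros((400,790,3),np.uint8); d[:390,:390]=a; d[:384,400:784]=b
cv2.imwrite("pics/c4.png",d)
E
```

```text
6.78 [524.1 307.8 201.9] [-180.     0.   -94.2] j1,j6 [ 49. -53.] F [ 0.1  0.2 -2.1] w 0.058 25.0
dp [ 1. -0. 30.] roll 0.006
```

View pics/c4.png

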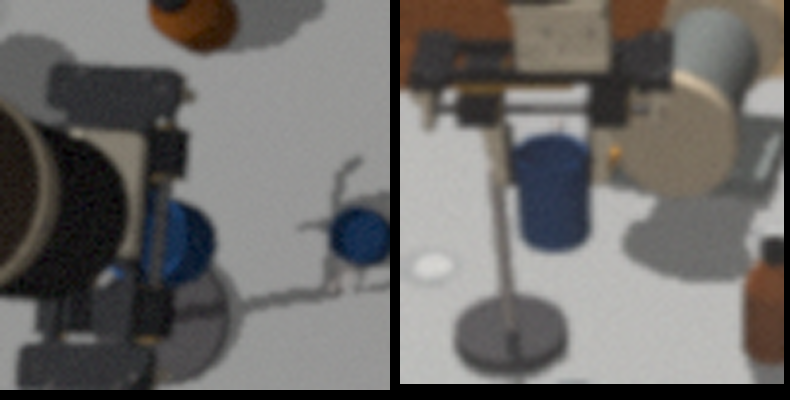

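The cup sits between post and tip with no contact force, and the tip shows right of the finger at crop (615,155). Lowering.

Call:
send_rows:
  steps:
    - {"dp": [0, 0, 10], "roll": 0, "jaw": 40}
    - {"dp": [0, 0, 18], "roll": 0, "jaw": 40}
    - {"dp": [0, 0, 23], "roll": 0, "jaw": 40}
    - {"dp": [0, 0, 26], "roll": 0, "jaw": 40}
    - {"dp": [0, 0, 28], "roll": 0, "jaw": 40}

```text
time_s: 7.5
tcp_pos: [0.5252, 0.3076, 0.1734]
eef_rot: [180.0, -0.0, -94.3]
contact_force: [0.6, -0.2, -1.4]
gripper_width: 0.059
gripper_force: 25.0
```

Call:
send_rows:
  steps:
    - {"dp": [0, 0, 1], "roll": 0, "jaw": 40}
    - {"dp": [0, 0, 2], "roll": 0, "jaw": 40}
    - {"dp": [0, 0, 2], "roll": 0, "jaw": 40}

```text
time_s: 7.88
tcp_pos: [0.5252, 0.3077, 0.1719]
eef_rot: [-180.0, 0.0, -94.3]
contact_force: [-0.6, 0.6, -0.2]
gripper_width: 0.0586
gripper_force: 25.0
```

Call:
send_rows:
  steps:
    - {"dp": [0, 0, 1], "roll": 0, "jaw": 40}
    - {"dp": [0, 0, 2], "roll": 0, "jaw": 40}
    - {"dp": [0, 0, 2], "roll": 0, "jaw": 40}

```text
time_s: 8.25
tcp_pos: [0.5254, 0.3078, 0.1702]
eef_rot: [-180.0, 0.0, -94.3]
contact_force: [-1.3, -0.9, 5.3]
gripper_width: 0.0581
gripper_force: 25.0
```

The bar rests on the arm. I relax the grip to let it settle softly.

Call:
send_rows:
  steps:
    - {"dp": [0, 0, 0], "roll": 0, "jaw": 40}
    - {"dp": [0, 0, 0], "roll": 0, "jaw": 40}
    - {"dp": [0, 0, 0], "roll": 0, "jaw": 68}
    - {"dp": [0, 0, 0], "roll": 0, "jaw": 70}
    - {"dp": [0, 0, 0], "roll": 0, "jaw": 72}
  newtons: 3

```text
time_s: 8.88
tcp_pos: [0.5251, 0.3076, 0.1695]
eef_rot: [180.0, -0.0, -94.3]
contact_force: [-0.3, 0.2, 0.7]
gripper_width: 0.0631
gripper_force: 0.0
```

Call:
send_rows:
  steps:
    - {"dp": [0, 0, 0], "roll": 0, "jaw": 80}
    - {"dp": [0, 0, 0], "roll": 0, "jaw": 90}
    - {"dp": [0, 0, 0], "roll": 0, "jaw": 90}
    - {"dp": [0, 0, 0], "roll": 0, "jaw": 90}

```text
time_s: 9.38
tcp_pos: [0.5251, 0.3076, 0.1696]
eef_rot: [180.0, 0.0, -94.3]
contact_force: [-0.7, 0.2, 0.5]
gripper_width: 0.0786
gripper_force: 0.0
```

```bash
python3 - <<'E'
from h import *
t=cap("top","t5"); s=cap("side","s5")
a=cv2.resize(t["image"][180:280,80:180],None,fx=3.9,fy=3.9,interpolation=cv2.INTER_CUBIC)
b=cv2.resize(s["image"][90:170,190:270],None,fx=4.8,fy=4.8,interpolation=cv2.INTER_CUBIC)
d=np.zeros((400,790,3),np.uint8); d[:390,:390]=a; d[:384,400:784]=b
cv2.imwrite("pics/c5.png",d)
E
```

```text
(no output)
```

View pics/c5.png

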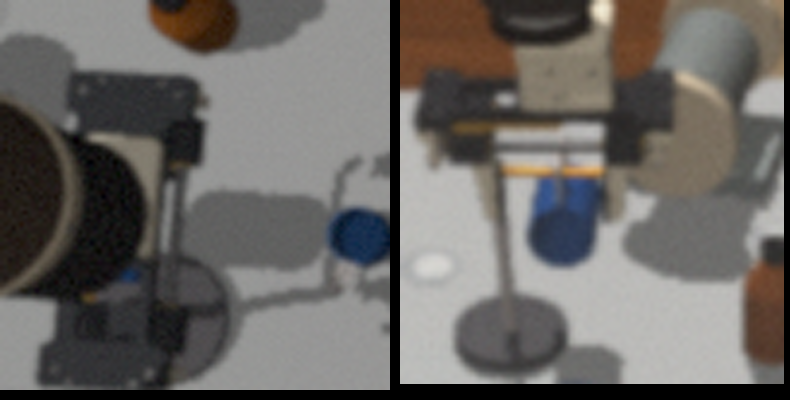

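The cup hangs from the brass arm by its handle, at side crop (565,215) under the arm line at y≈172, and has swung down freely. I retreat straight up.

Call:
send_rows:
  steps:
    - {"dp": [0, 0, 0], "roll": 0, "jaw": 100}
    - {"dp": [0, 0, -10], "roll": 0, "jaw": 100}
    - {"dp": [0, 0, -25], "roll": 0, "jaw": 100}
    - {"dp": [0, 0, -55], "roll": 0, "jaw": 100}
    - {"dp": [0, 0, -100], "roll": 0, "jaw": 100}

```text
time_s: 10.1
tcp_pos: [0.5247, 0.3072, 0.2707]
eef_rot: [179.9, -0.1, -94.3]
contact_force: [0.3, 0.7, 0.1]
gripper_width: 0.0874
gripper_force: 0.0
```

```bash
python3 go.py 488 -43 260 12.4
```

```text
10.1 [524.7 307.2 270.7] [ 1.799e+02 -1.000e-01 -9.430e+01] j1,j6 [ 49. -53.] F [0.3 0.7 0.1] w 0.0874 0.0
dp [352.  10.  11.] roll -1.862
```

Call:
send_rows:
  steps:
    - {"dp": [28, 1, 0], "roll": -0.18, "jaw": 100}
    - {"dp": [56, 2, 0], "roll": -0.36, "jaw": 100}
    - {"dp": [85, 3, 0], "roll": -0.54, "jaw": 100}
    - {"dp": [113, 4, 0], "roll": -0.72, "jaw": 100}
    - {"dp": [141, 4, 0], "roll": -0.9, "jaw": 100}

```text
time_s: 10.72
tcp_pos: [0.5106, 0.1665, 0.2711]
eef_rot: [-179.9, -0.0, -42.4]
contact_force: [0.5, -0.5, 0.1]
gripper_width: 0.0876
gripper_force: 0.0
```

```bash
python3 go.py 488 -43 230 25.5
```

```text
10.72 [510.6 166.5 271.1] [-179.9   -0.   -42.4] j1,j6 [39.  9.] F [ 0.5 -0.5  0.1] w 0.0876 0.0
dp [124. 170.  41.] roll -1.185
```

Call:
send_rows:
  steps:
    - {"dp": [22, 30, 8], "roll": -0.18, "jaw": 100}
    - {"dp": [44, 61, 16], "roll": -0.36, "jaw": 100}
    - {"dp": [66, 91, 24], "roll": -0.54, "jaw": 100}
    - {"dp": [88, 121, 32], "roll": -0.72, "jaw": 100}
    - {"dp": [111, 152, 40], "roll": -0.9, "jaw": 100}

```text
time_s: 11.35
tcp_pos: [0.489, -0.0207, 0.2308]
eef_rot: [-180.0, -0.1, 9.2]
contact_force: [-0.1, -0.5, -0.4]
gripper_width: 0.0875
gripper_force: 0.0
```

```bash
python3 go.py 488 -43 180 25.5; python3 - <<'E'
from h import *
t=cap("top","t6"); s=cap("side","s6")
C=lambda uv:uv
m=mask(s,(0,150,60),(8,255,255))[195:245,190:240]; ys,xs=np.nonzero(m); print("red side bbox",190+xs.min(),190+xs.max(),195+ys.min(),195+ys.max())
b=cv2.resize(s["image"][150:245,190:310],None,fx=3.3,fy=3.3,interpolation=cv2.INTER_CUBIC)
a=cv2.resize(s["image"][90:170,190:270],None,fx=4.8,fy=4.8,interpolation=cv2.INTER_CUBIC)
d=np.zeros((400,790,3),np.uint8); d[:b.shape[0],:b.shape[1]]=b; d[:384,400:784]=a
cv2.imwrite("pics/c6.png",d)
E
```

```text
11.35 [489.  -20.7 230.8] [-1.8e+02 -1.0e-01  9.2e+00] j1,j6 [21. 79.] F [-0.1 -0.5 -0.4] w 0.0875 0.0
dp [-5. 22. 51.] roll -0.284
red side bbox 202 224 211 234
```

View pics/c6.png

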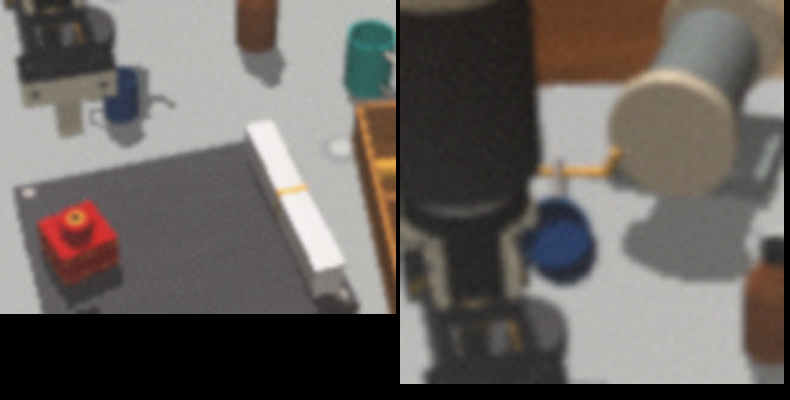

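The cup still hangs on the hook (side crop (560,240), bar over the arm at (560,172)). The hub and fence are as before. Now above the hub and down.

Call:
send_rows:
  steps:
    - {"dp": [-2, 11, 25], "roll": -0.14, "jaw": 100}
    - {"dp": [-5, 22, 50], "roll": -0.284, "jaw": 100}
    - {"dp": [-5, 22, 90], "roll": -0.284, "jaw": 100}
    - {"dp": [-5, 22, 130], "roll": -0.284, "jaw": 100}
    - {"dp": [-5, 22, 150], "roll": -0.284, "jaw": 100}

```text
time_s: 12.08
tcp_pos: [0.4872, -0.0419, 0.0787]
eef_rot: [-180.0, 0.1, 25.0]
contact_force: [-0.4, -0.2, 1.4]
gripper_width: 0.0876
gripper_force: 0.0
```

```bash
python3 go.py 489 -43 73 25.5
```

```text
12.07 [487.2 -41.9  78.7] [-1.8e+02  1.0e-01  2.5e+01] j1,j6 [18. 97.] F [-0.4 -0.2  1.4] w 0.0876 0.0
dp [1. 2. 6.] roll -0.009
```

Call:
send_rows:
  steps:
    - {"dp": [1, 1, 4], "roll": 0, "jaw": 100}
    - {"dp": [1, 1, 4], "roll": 0, "jaw": 60}
    - {"dp": [1, 1, 4], "roll": 0, "jaw": 30}
    - {"dp": [1, 1, 4], "roll": 0, "jaw": 20}
    - {"dp": [1, 1, 4], "roll": 0, "jaw": 20}
  newtons: 25

```text
time_s: 12.7
tcp_pos: [0.4889, -0.0426, 0.0761]
eef_rot: [180.0, -0.1, 25.1]
contact_force: [1.0, 0.5, -1.1]
gripper_width: 0.0531
gripper_force: 0.0
```

Call:
send_rows:
  steps:
    - {"dp": [0, 0, 0], "roll": 0, "jaw": 20}
    - {"dp": [0, 0, 0], "roll": 0, "jaw": 20}
    - {"dp": [0, 0, 0], "roll": 0, "jaw": 20}
    - {"dp": [0, 0, 0], "roll": 0, "jaw": 20}

```text
time_s: 13.2
tcp_pos: [0.4887, -0.0427, 0.0756]
eef_rot: [180.0, 0.0, 25.1]
contact_force: [0.1, 0.1, 1.5]
gripper_width: 0.0333
gripper_force: 25.0
```

```bash
python3 - <<'E'
from h import *
s=load("s6"); t=load("top0")
def quad(c,box,lo):
    x0,y0,x1,y1=box; m=mask(c,(0,0,lo),(180,60,255))[y0:y1,x0:x1]
    m2=mask(c,(15,90,140),(30,255,255))[y0:y1,x0:x1]; m=cv2.morphologyEx(m|m2,cv2.MORPH_OPEN,np.ones((3,3)))
    k,l,st,ce=cv2.connectedComponentsWithStats(m); i=1+st[1:,4].argmax()
    pts=np.argwhere(l==i)[:,::-1]+[x0,y0]; ys,xs=np.nonzero(m2)
    return cv2.minAreaRect(pts.astype(np.float32)),(xs.mean()+x0,ys.mean()+y0)
for n,c,box in(("top",t,(198,160,288,192)),("side",s,(260,180,300,242))):
    for lo in(190,205):
        rr,st=quad(c,box,lo); P=np.array([onz(c,q,.058)[:2]*1000 for q in cv2.boxPoints(rr)])
        print(n,lo,P.round(1).tolist(),"centre",onz(c,rr[0],.058)[:2]*1000,"stripe",onz(c,st,.058)[:2]*1000)
E
```

```text
Traceback (most recent call last):
ValueError: attempt to get argmax of an empty sequence
```

```bash
python3 - <<'E'
from h import *
s=load("s6"); t=load("top0")
for n,c,box in(("top",t,(198,160,288,194)),("side",s,(262,182,300,242))):
    x0,y0,x1,y1=box; im=c["image"][y0:y1,x0:x1]; v=im.max(2)
    hs=cv2.cvtColor(im,cv2.COLOR_BGR2HSV); st=((hs[...,1]>110)&(hs[...,0]>12)&(hs[...,0]<30)&(v>110)).astype(np.uint8)
    k,l,sa,ce=cv2.connectedComponentsWithStats(st); j=1+sa[1:,4].argmax(); stc=ce[j]+[x0,y0]
    print(n,"max",v.max(),np.percentile(v,[50,75,90]),"stripe px",stc,sa[j,4],onz(c,stc,.058)[:2]*1000)
    for lo in (170,185):
        m=cv2.morphologyEx(((v>lo)|(st>0)).astype(np.uint8),cv2.MORPH_OPEN,np.ones((3,3)))
        k,l,sa,ce=cv2.connectedComponentsWithStats(m); 
        if k<2: continue
        i=1+sa[1:,4].argmax(); rr=cv2.minAreaRect((np.argwhere(l==i)[:,::-1]+[x0,y0]).astype(np.float32))
        print(lo,[(onz(c,q,.058)[:2]*1000).round(0).tolist() for q in cv2.boxPoints(rr)],"centre",onz(c,rr[0],.058)[:2]*1000,sa[i].tolist())
E
```

```text
top max 181 [138. 145. 178.] stripe px [240.53333333 177.33333333] 15 [706.85614126  -1.37907746]
170 [[698.0, 107.0], [745.0, -102.0], [721.0, -107.0], [674.0, 102.0]] centre [7.09289808e+02 4.52131732e-01] [6, 5, 73, 24, 595]
side max 244 [185. 188. 241.] stripe px [298.64285714 185.35714286] 14 [796.70506252 105.1949498 ]
170 [[662.0, 132.0], [791.0, 146.0], [769.0, -142.0], [660.0, -150.0]] centre [719.5076751  -15.51395768] [0, 0, 38, 57, 1286]
185 [[663.0, 132.0], [784.0, 143.0], [764.0, -113.0], [660.0, -121.0]] centre [7.17204505e+02 5.87168541e-01] [0, 0, 38, 50, 845]
```

Call:
send_rows:
  steps:
    - {"dp": [10, 3, 0], "roll": 0.03, "jaw": 20}
    - {"dp": [25, 7, 0], "roll": 0.07, "jaw": 20}
    - {"dp": [42, 11, 0], "roll": 0.12, "jaw": 20}
    - {"dp": [60, 16, 0], "roll": 0.17, "jaw": 20}
    - {"dp": [80, 22, 0], "roll": 0.22, "jaw": 20}

```text
time_s: 13.82
tcp_pos: [0.5713, -0.0287, 0.0756]
eef_rot: [180.0, 0.1, 12.3]
contact_force: [-5.7, -0.4, 9.5]
gripper_width: 0.033
gripper_force: 25.0
```

```bash
python3 go.py 655 -13.5 75.5 12.5
```

```text
13.82 [571.3 -28.7  75.6] [1.80e+02 1.00e-01 1.23e+01] j1,j6 [17. 86.] F [-5.7 -0.4  9.5] w 0.033 25.0
dp [85.  3.  0.] roll -0.003
```

Call:
send_rows:
  steps:
    - {"dp": [20, 1, 0], "roll": 0, "jaw": 20}
    - {"dp": [42, 1, 0], "roll": 0, "jaw": 20}
    - {"dp": [62, 2, 0], "roll": 0, "jaw": 20}
    - {"dp": [77, 3, 0], "roll": 0, "jaw": 20}
    - {"dp": [83, 3, 0], "roll": 0, "jaw": 20}

```text
time_s: 14.45
tcp_pos: [0.6533, -0.0138, 0.0756]
eef_rot: [180.0, 0.0, 12.4]
contact_force: [-6.8, -1.4, 8.9]
gripper_width: 0.0331
gripper_force: 25.0
```

```bash
python3 go.py 663.1 -11.7 75.5 12.5; python3 - <<'E'
from h import *
t=cap("top","t7"); s=cap("side","s7")
b=cv2.resize(s["image"][170:245,220:310],None,fx=6,fy=6,interpolation=cv2.INTER_CUBIC)
a=cv2.resize(t["image"][155:225,195:265],None,fx=3.5,fy=3.5,interpolation=cv2.INTER_CUBIC)
d=np.zeros((455,790,3),np.uint8); d[:450,:540]=b; d[:245,545:790]=a
cv2.imwrite("pics/c7.png",d)
E
```

```text
14.45 [653.3 -13.8  75.6] [180.    0.   12.4] j1,j6 [16. 87.] F [-6.8 -1.4  8.9] w 0.0331 25.0
dp [10.  0.  0.] roll -0.001
```

View pics/c7.png

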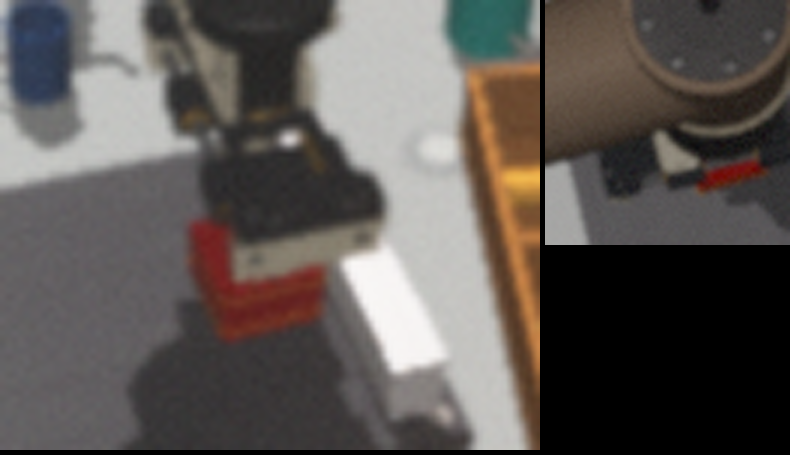

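The hub is just short of the fence with its faces parallel. Bottom corners show at about px (258,226.7) and (273.7,223). I check the centring numerically.

```bash
python3 - <<'E'
from h import *
s=load("s7");t=load("t7"); s0=load("side0")
p=lambda c,u,z:(onz(c,u,z)[:2]*1000).round(1)
print("stripe side",p(s0,(278.3,207.3),.058))
a,b=p(s,(258.1,226.7),.018),p(s,(273.8,223),.018); print("hub bottom corners",a,b)
th=np.deg2rad(12.5);n=np.array([np.cos(th),np.sin(th)]);e=np.array([-n[1],n[0]])
tcp=np.array([653.3,-13.8]); f=np.array([707,-2])
print("along fence: corners",a@e+30,b@e+30,"tcp",tcp@e,"fence",f@e, "stripe side",p(s0,(278.3,207.3),.058)@e)
print("normal: hub front(b)",b@n,"tcp+30",tcp@n+30,"face",f@n-15)
# top view: red patch (back edge, z .058)
m=mask(t,(0,150,60),(8,255,255))[195:215,225:265]; ys,xs=np.nonzero(m); xs+=225;ys+=195
for q in((xs.min(),ys[xs==xs.min()].max()),(xs.max(),ys[xs==xs.max()].max())): print("top red end",q,p(t,q,.058),p(t,q,.058)@e,p(t,q,.058)@n)
E
```

```text
stripe side [710.   -2.4]
hub bottom corners [637.8 -50.2] [692.4 -36.9]
along fence: corners -157.05524532714264 -155.88811135346796 tcp -154.87288468401766 fence -154.9753990684786 stripe side -156.0152363131409
normal: hub front(b) 668.0007335755258 tcp+30 664.8273147791066 face 674.8083978059167
top red end (np.int64(239), np.int64(208)) [617.3   5.1] -128.62906404767924 603.7713672262191
top red end (np.int64(257), np.int64(203)) [630.3 -46.8] -182.11254179839912 605.2299993553908
```

Centred to within about 1 mm. I close the gap gently.

Call:
send_rows:
  steps:
    - {"dp": [2, 0, 0], "roll": 0, "jaw": 20}
    - {"dp": [4, 0, 0], "roll": 0, "jaw": 20}
    - {"dp": [5, 0, 0], "roll": 0, "jaw": 20}
    - {"dp": [6, 0, 0], "roll": 0, "jaw": 20}
    - {"dp": [6, 0, 0], "roll": 0, "jaw": 20}

```text
time_s: 15.18
tcp_pos: [0.6584, -0.0124, 0.0756]
eef_rot: [180.0, 0.0, 12.4]
contact_force: [-3.1, -1.0, 6.5]
gripper_width: 0.0336
gripper_force: 25.0
```

Call:
send_rows:
  steps:
    - {"dp": [1, 0, 0], "roll": 0, "jaw": 20}
    - {"dp": [2, 0, 0], "roll": 0, "jaw": 20}
    - {"dp": [2, 0, 0], "roll": 0, "jaw": 20}

```text
time_s: 15.55
tcp_pos: [0.6603, -0.012, 0.0756]
eef_rot: [180.0, 0.0, 12.4]
contact_force: [-3.4, -0.5, 5.4]
gripper_width: 0.033
gripper_force: 25.0
```

Call:
send_rows:
  steps:
    - {"dp": [1, 0, 0], "roll": 0, "jaw": 20}
    - {"dp": [2, 0, 0], "roll": 0, "jaw": 20}
    - {"dp": [2, 0, 0], "roll": 0, "jaw": 20}

```text
time_s: 15.92
tcp_pos: [0.6624, -0.0115, 0.0757]
eef_rot: [180.0, 0.0, 12.4]
contact_force: [-2.9, -0.4, 5.6]
gripper_width: 0.0332
gripper_force: 25.0
```

Call:
send_rows:
  steps:
    - {"dp": [1, 0, 0], "roll": 0, "jaw": 20}
    - {"dp": [1, 0, 0], "roll": 0, "jaw": 20}

```text
time_s: 16.18
tcp_pos: [0.6633, -0.0113, 0.0757]
eef_rot: [180.0, 0.0, 12.4]
contact_force: [-4.2, -0.6, 5.9]
gripper_width: 0.0334
gripper_force: 25.0
```

Call:
send_rows:
  steps:
    - {"dp": [1, 0, 0], "roll": 0, "jaw": 20}
    - {"dp": [1, 0, 0], "roll": 0, "jaw": 20}

```text
time_s: 16.42
tcp_pos: [0.6642, -0.0111, 0.0756]
eef_rot: [180.0, 0.0, 12.4]
contact_force: [-3.5, -0.1, 6.0]
gripper_width: 0.033
gripper_force: 25.0
```

Call:
send_rows:
  steps:
    - {"dp": [1, 0, 0], "roll": 0, "jaw": 20}
    - {"dp": [1, 0, 0], "roll": 0, "jaw": 20}

```text
time_s: 16.68
tcp_pos: [0.6643, -0.0111, 0.0757]
eef_rot: [180.0, 0.1, 12.4]
contact_force: [-6.6, -1.1, 8.3]
gripper_width: 0.0329
gripper_force: 25.0
```

Fence contact. I lower the fingertips onto the shoulders with a light grip.

Call:
send_rows:
  steps:
    - {"dp": [0, 0, 1], "roll": 0, "jaw": 20}
    - {"dp": [0, 0, 2], "roll": 0, "jaw": 20}
    - {"dp": [0, 0, 3], "roll": 0, "jaw": 20}
    - {"dp": [0, 0, 3], "roll": 0, "jaw": 20}
  newtons: 6

```text
time_s: 17.18
tcp_pos: [0.6661, -0.0107, 0.0734]
eef_rot: [180.0, -0.1, 12.5]
contact_force: [-3.5, -0.4, 8.5]
gripper_width: 0.0337
gripper_force: 6.0
```

Call:
send_rows:
  steps:
    - {"dp": [0, 0, 1], "roll": 0, "jaw": 20}
    - {"dp": [0, 0, 1], "roll": 0, "jaw": 20}

```text
time_s: 17.42
tcp_pos: [0.6665, -0.0106, 0.0726]
eef_rot: [180.0, -0.1, 12.5]
contact_force: [-2.4, 0.5, 9.1]
gripper_width: 0.0337
gripper_force: 6.0
```

Call:
send_rows:
  steps:
    - {"dp": [0, 0, 1], "roll": 0, "jaw": 20}
    - {"dp": [0, 0, 1], "roll": 0, "jaw": 20}

```text
time_s: 17.68
tcp_pos: [0.6665, -0.0106, 0.0723]
eef_rot: [180.0, -0.1, 12.5]
contact_force: [-3.9, 0.6, 13.4]
gripper_width: 0.0338
gripper_force: 8.8
```

Call:
send_rows:
  steps:
    - {"dp": [0, 0, 1], "roll": 0, "jaw": 20}
    - {"dp": [0, 0, 1], "roll": 0, "jaw": 20}

```text
time_s: 17.92
tcp_pos: [0.6666, -0.0106, 0.0723]
eef_rot: [180.0, -0.2, 12.5]
contact_force: [-7.2, 1.9, 20.1]
gripper_width: 0.034
gripper_force: 11.8
```

Fingertips are on the shoulders. Firm up the grip and push into the fence.

Call:
send_rows:
  steps:
    - {"dp": [0, 0, 0], "roll": 0, "jaw": 20}
    - {"dp": [0, 0, 0], "roll": 0, "jaw": 20}
    - {"dp": [1, 0, 0], "roll": 0, "jaw": 20}
    - {"dp": [2, 0, 0], "roll": 0, "jaw": 20}
    - {"dp": [2, 0, 0], "roll": 0, "jaw": 20}
  newtons: 45

```text
time_s: 18.55
tcp_pos: [0.6667, -0.0106, 0.0723]
eef_rot: [180.0, 0.0, 12.5]
contact_force: [-13.5, 1.4, 25.3]
gripper_width: 0.033
gripper_force: 47.1
```

Call:
send_rows:
  steps:
    - {"dp": [1, 0, 0], "roll": 0, "jaw": 20}
    - {"dp": [1, 0, 0], "roll": 0, "jaw": 20}

```text
time_s: 18.8
tcp_pos: [0.6668, -0.0105, 0.0723]
eef_rot: [180.0, 0.1, 12.5]
contact_force: [-16.2, 1.2, 28.1]
gripper_width: 0.0326
gripper_force: 47.7
```

Call:
send_rows:
  steps:
    - {"dp": [1, 0, 0], "roll": 0, "jaw": 20}
    - {"dp": [2, -0.5, 0], "roll": 0, "jaw": 20}
    - {"dp": [3, -0.5, 0], "roll": 0, "jaw": 20}
    - {"dp": [3, -0.5, 0], "roll": 0, "jaw": 20}

```text
time_s: 19.3
tcp_pos: [0.667, -0.0105, 0.0723]
eef_rot: [179.9, 0.4, 12.4]
contact_force: [-24.5, -1.4, 34.5]
gripper_width: 0.0329
gripper_force: 49.5
```

```bash
python3 go.py; python3 - <<'E'
from h import *
s=cap("side","s8");t=cap("top","t8")
# numeric look at the red silhouette and the fence's near end
m=mask(s,(0,140,50),(8,255,255))[195:245,240:300]; ys,xs=np.nonzero(m); xs+=240;ys+=195
for x in range(xs.min(),xs.max()+1,2): print((x,ys[xs==x].min(),ys[xs==x].max()),end=' ')
th=np.deg2rad(12.5);n=np.array([np.cos(th),np.sin(th)]);e=np.array([-n[1],n[0]])
def w(a,b): return n*a+e*b
f=np.array([707,-2.])
for k in (0,1): pass
c=f-45*n
P=[np.r_[(c+30*i*n-30*e),z]/1000 for z in(18,58) for i in(-1,1)]
print("\nexpected -y face corners",proj(s,P).round(1).tolist())
P=[np.r_[(c-30*n+30*i*e),58]/1000 for i in(-1,1)]; print("expected back top corners in top",proj(t,P).round(1).tolist())
m=mask(t,(0,140,50),(8,255,255))[185:215,225:265]; ys,xs=np.nonzero(m); 
if len(xs): print("top red",xs.min()+225,xs.max()+225,ys.min()+185,ys.max()+185)
# cup on hook still?
m=mask(s,(105,100,20),(130,255,255)); k,l,st,ce=cv2.connectedComponentsWithStats(m); print([(st[i].tolist(),ce[i].round(0).tolist()) for i in range(1,k) if st[i,4]>40])
E
```

```text
19.3 [667.  -10.5  72.3] [179.9   0.4  12.4] j1,j6 [16. 87.] F [-24.5  -1.4  34.5] w 0.0329 49.5
(255, np.int64(207), np.int64(208)) (257, np.int64(206), np.int64(218)) (259, np.int64(207), np.int64(223)) (261, np.int64(208), np.int64(225)) (263, np.int64(216), np.int64(224)) (265, np.int64(217), np.int64(224)) (267, np.int64(217), np.int64(223)) (269, np.int64(217), np.int64(223)) (271, np.int64(217), np.int64(223)) (273, np.int64(215), np.int64(222)) (275, np.int64(215), np.int64(221)) 
expected -y face corners [[258.8, 226.1], [275.6, 222.4], [258.9, 217.9], [276.1, 214.2]]
expected back top corners in top [[257.1, 199.6], [236.8, 204.6]]
top red 237 257 196 205
[([219, 132, 11, 13, 113], [224.0, 138.0]), ([222, 171, 9, 15, 75], [226.0, 178.0])]
```

The hub is where expected and centred, and the cup is still on the hook at (224,138). I trim the downward push slightly and hold.

Call:
send_rows:
  steps:
    - {"dp": [0, 0, -0.5], "roll": 0, "jaw": 20}
    - {"dp": [0.5, 0, -1], "roll": 0, "jaw": 20}
    - {"dp": [0.5, 0, -1], "roll": 0, "jaw": 20}
    - {"dp": [0.5, 0, -1], "roll": 0, "jaw": 20}
    - {"dp": [0.5, 0, -1], "roll": 0, "jaw": 20}

```text
time_s: 20.02
tcp_pos: [0.6671, -0.0104, 0.0723]
eef_rot: [180.0, 0.5, 12.4]
contact_force: [-22.4, -1.5, 30.5]
gripper_width: 0.0327
gripper_force: 48.5
```

Call:
send_rows:
  steps:
    - {"dp": [0, 0, 0], "roll": 0, "jaw": 20}
    - {"dp": [0, 0, 0], "roll": 0, "jaw": 20}
    - {"dp": [0, 0, 0], "roll": 0, "jaw": 20}
    - {"dp": [0, 0, 0], "roll": 0, "jaw": 20}
    - {"dp": [0, 0, 0], "roll": 0, "jaw": 20}

```text
time_s: 20.65
tcp_pos: [0.6671, -0.0104, 0.0724]
eef_rot: [180.0, 0.5, 12.4]
contact_force: [-23.6, -0.8, 30.4]
gripper_width: 0.0328
gripper_force: 48.5
```

```bash
python3 -c "
from plant import r
print(r.close_job())"
```

```text
the job is handed in; nothing more can be done
None
```

The blue cup hangs by its handle on the brass hook, released. The red hub is against the fence, centred on the stripe to about 1 mm, and was handed in at 20.7 s while held with about 23 N towards the fence and 30 N down.

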